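Find the thread hand and slacken a regulator's cover ring with the pin spanner

TASK

The cover ring on the worn black regulator in the vise will not come off by hand, and nobody knows if its thread is the usual right-hand kind or the left-hand one. Set the red-handled pin spanner fully into the ring's two holes, try it gently one way and then, if that is firm, the other, without forcing it so that the regulator is wrenched round in its soft jaws, and slacken the ring by about 30 degrees. Then lay the spanner back flat on the tool mat, pins down, and leave the other parts where they are.

Things in the scene. Friction and masses are not known exactly. Their poses are not given: they have to be found in the camera images.
- spanner_grip (a point): centre, half-way up, of the red handle of the loose pin spanner (0.16 kg). x runs along the handle to the forked steel head, z is up with its pins down. Handle 108 mm long (x), 16 mm wide (y), 22 mm high (z); ahead of it a steel shank and a Y fork 60 mm wide carrying the two pins. It starts lying on the mat, pins down, handle towards the robot.
- spanner_pins (a point): point midway between the two pin tips of the pin spanner, 130 mm ahead (x) of the handle's centre and 11 mm below it; axes as spanner_grip. Pins: 5 mm diameter with round tips, pointing down (-z), at y = +24 and -24 mm, 8 mm long below the flat fork. Lying on the mat the tips and the handle's underside both rest on it.
- ring_top (a point): centre of the flat top face of the bright round cover ring (70 mm diameter, 110 mm above the bench) on the black regulator, face up in the vise. z up = thread axis. Two dark pin holes on its y axis at +24 and -24 mm: 7 mm wide, 10 mm deep; seated, the spanner's fork lies flat on this face, with some 2 degrees of play each way. -x points roughly to the robot.
- cover_ring (a joint): turn of the ring in the regulator, rad, 0 at the start, positive anticlockwise seen from above. One way (hidden, differs from start to start: clockwise if the thread is left-hand, anticlockwise if right-hand) it gives at about 0.35 N m and then turns with that steady drag; the other way it stops hard within about 2 degrees.
- regulator (a joint): twist of the regulator in the rubber-lined soft jaws of the vise, rad, 0 at rest, positive anticlockwise seen from above. It springs: 7 N m per rad (0.1 rad at 0.7 N m on the ring) and comes back; past about 0.16 rad (9 degrees, 1.1 N m) it is being forced.
- mat: dark green rubber tool mat fixed to the bench, 280 mm (x) by 220 mm (y), 3 mm thick; origin at the centre of its underside. The spanner starts on its +y half and goes back on it.
- purge_cover: loose grey nylon purge cover, a disc 52 mm in diameter and 12 mm high, on the mat; origin at the centre of its underside. To be left alone.
- inlet_fitting: loose brass inlet fitting standing on the mat, 25 mm across its hexagon, 36 mm high; origin at the centre of its underside. To be left alone.
- vise: blue bench vise fixed to the bench under the regulator; origin at the centre of its underside, x as the ring's at the start. Base 90 mm (x) by 190 mm (y), jaws up to 80 mm high, screw and crossbar out to y = -115 mm at 48 mm height. The ring's face and a spanner seated in it stand clear above all of it, so the handle can swing freely.
- grease_tub: loose closed white grease tub with a blue lid, 68 mm in diameter, 48 mm high, on the bench just beyond the vise; origin at the centre of its underside. To be left alone.
Things that resemble listed ones, but are neither listed nor needed, are in the scene too. Of the things like the part that bears spanner_grip, leave any that is purple or white; of the rest the larger one is meant.

How it is judged:
By the outcome, as a careful person would: the job done as asked, in the order asked, and still so for the second after the job is handed in, with the robot touching nothing.
It also fails if it takes over 64 s, if anything falls off the work surface, if the arm or the gripper's body presses on something with over 40 N, if the wrist force passes 120 N, or if a joint passes its speed limit or range.

ROBOT

A 6-joint arm with a two-finger parallel gripper is mounted at the origin on the work surface. World frame = base frame: x ahead of the robot, y to its left, z up, the work surface at z = 0. Lengths are in m, angles in rad, forces in N, time in s.
With the tool pointing down it reaches from about 0.35 to 0.8 m from the base axis. Payload 7.3 kg.
Tool frame: the origin (TCP) lies midway between the tips of the shut fingers; the grasp point (between the pads) lies 19 mm behind it; z points along the fingers, y is the line along which they close (so a half turn about z gives the same grasp; the last joint's range is limited). The gripper opens to 85 mm and grips with 20 to 120 N. Pads are 22 mm wide; open, the fingers measure 114 mm over their backs; the gripper's body (76 mm by 85 mm) begins 54 mm behind the grasp point. The pads swing forward as they close: fully open they stand 13 mm farther back than shut.
Start: joints at [-1.404, 0.342, 1.524, -0, 1.275, -0.146], TCP at [0.162, -0.5, 0.231] pointing down, gripper open.
Joint ranges: [-2.53, 2.53], [-0.77, 2.02], [0.04, 2.7], [-1, 4.14], [0.28, 2.66], [-3.11, 3.11]. Speed limits (rad/s): [2.57, 2.57, 3.14, 3.14, 3.14, 3.14].

INTERFACE

Orientations are given as a unit quaternion [w, x, y, z].
In Python, from bench import manip gives the robot as it stands.
- The arm moves only by the tool play_rows, never from a script. Its argument "series" is a list of rows, each a list of 4 numbers: the shift along the tool's x, y, z each as a share of 0.02 m, from -1 to 1, then the turn about the tool's z as a share of 6 degrees, from -1 to 1. In form: [[dx, dy, dz, turn], ...]. A call has exactly 10 rows; each row shifts and turns the commanded pose from where the row before left it, along the tool's axes as they then stand; what a row does not reach is not made up. A row lasts 1/8 s, in which the tool goes at most 62.5 mm and 10.7 degrees, less where a joint would pass 70% of its speed; a pose out of reach is approached as far as the arm can. A call with a number of a shift or a turn outside -1 to 1 is refused whole. A call with a gripper value outside its range is refused whole. "claw" is the gripper's target within -1 to 1 (shut at 1, half-way at 0, fully open at -1), set as the call begins (left out, the last holds). The fingers move at their own pace and stop on an object; "force" is the grip in N (left out, the last holds). Time passes only in rows, so rows that do not move let the fingers close, or fill a call up. It gives the time, the measured TCP pose, the force, the opening and the grip force at its end, in the units of the state.
- manip.observe(): the state, without advancing time (a new reading comes with each control period).
- manip.camera(name): name is "scene" or "top"; returns a dict with "frame" (420x560x3 uint8, blue, green, red), "range_z" (420x560 float32, m along the optical axis (not along the pixel's ray), 0 where there is no reading), "fov_y" (degrees; the focal length in pixels is half the picture's height over the tangent of half this angle, whatever the lens; pixels are square), "cx", "cy" (the principal point, pixels), "position" and "rotation" of the camera in the world. Camera axes: x right, y up, looking along -z (the intrinsics and any distortion apply to the point x, -y, -z); pixel columns grow to the right and rows downward; lengths in m; the calibration is good to about 2 mm. A picture is of the moment at which its call begins.
- manip.finish_job(): hands the job in; it is judged then, once.
Trained networks look in a picture, given as the dict that the camera call returned (one of the last four; its "shot" number tells which), for a name from the list of things; names that differ only in an ending like _2 or _b are one class to them, and where a whole thing is asked for, a point or a joint stands for the part that bears it (a point fixed in the world has none). Each returns a list of dicts, best first, with "confidence" (0 to 1); they miss things now and then, are a little off and sometimes report something else, mostly with a low value. They report only what shows in the picture. A call takes as long as a camera call. They do not tell look-alikes from the thing itself.
- manip.masks_of(picture, name): "pixels" (420x560 bool, what is visible of it) and "bbox" ([left, top, right, bottom] in pixels, round what is visible of it).
The state is a dict: "time_s": time; "q": joint angles; "qvel": joint speeds; "joint_efforts": joint torques, N m; "ee_pos": TCP position; "eef_rot": TCP orientation; "force": force on the tool from outside, world axes, zero at the start; "torque": the same for the moment, N m; "width": finger opening in m; "grasp_force": force on a finger pad.
Only numpy, scipy, OpenCV 4.12 (cv2) and the standard library are available. Lean on these libraries where they do the work, as an engineer would, in place of code of your own. Each camera call takes 0.05 s, during which the arm holds its last target. There are 200 camera calls.

## Working session

There is one attempt and no reset: what is moved stays moved. The work goes in short steps, Python scripts to look and compute and a tool call to move; the robot and the scene stay as the last step left them, time stands still between calls to the robot, and variables do not carry over. Pictures are saved under pics/ and viewed, at most 10 in all, crops included, and the job is handed in when it is done.

Besides the shell and the picture viewer there is one more tool, called after "Request:" as name(argument=value, ...), one argument or row to a line, values as JSON. play_rows: Moves the arm, as the interface text tells. Its arguments: {"type":"object","properties":{"series":{"type":"array","items":{"type":"array","items":{"type":"number"}}},"claw":{"type":"number"},"force":{"type":"number"}},"required":["series"]}

```bash
ls; mkdir -p pics; cat > h.py <<'E'
import numpy as np, cv2
from bench import manip
def pts(p):
    h,w=p["range_z"].shape; f=h/2/np.tan(np.radians(p["fov_y"])/2)
    v,u=np.mgrid[:h,:w]; z=p["range_z"]
    c=np.stack([(u-p["cx"])/f*z,-(v-p["cy"])/f*z,-z],-1)
    R=np.array(p["rotation"],float)
    if R.shape!=(3,3):
        from scipy.spatial.transform import Rotation as Q
        R=Q.from_quat(np.r_[R[1:],R[0]]).as_matrix()
    return c@R.T+np.array(p["position"])
E
python3 - <<'E'
from h import *
for n in("top","scene"):
    p=manip.camera(n); cv2.imwrite(f"pics/{n}1.png",p["frame"])
    print(n,{k:v for k,v in p.items() if k not in("frame","range_z")})
    X=pts(p); np.savez(f"{n}1.npz",X=X,f=p["frame"])
    for o in("spanner_grip","ring_top","purge_cover","inlet_fitting","mat","vise","grease_tub"):
        for m in manip.masks_of(p,o)[:3]:
            q=X[m["pixels"]&(p["range_z"]>0)]
            if len(q): print(o,round(m["confidence"],2),m["bbox"],np.median(q,0).round(3),q[:,2].max().round(3))
print(manip.observe())
E
```

```text
pics
top {'fov_y': 54.1733474879418, 'cx': 270.94935245425785, 'cy': 204.92171255677886, 'position': array([0.48018707, 0.19301886, 1.19176145]), 'rotation': array([ 0.7090425 ,  0.029925  , -0.02390576, -0.70412481]), 'shot': 1}
spanner_grip 0.76 [252.4, 170.0, 269.0, 236.9] [0.574 0.234 0.022] 0.031
spanner_grip 0.65 [254.2, 265.4, 270.5, 314.7] [0.326 0.221 0.014] 0.022
spanner_grip 0.58 [101.5, 177.5, 159.5, 229.1] [0.57  0.61  0.018] 0.029
ring_top 0.57 [403.6, 186.6, 433.7, 214.3] [ 0.581 -0.184  0.11 ] 0.116
purge_cover 0.67 [290.9, 153.5, 307.9, 173.1] [0.693 0.123 0.014] 0.021
purge_cover 0.22 [372.5, 174.7, 457.5, 223.5] [ 0.578 -0.171  0.079] 0.116
mat 0.84 [237.9, 145.0, 328.3, 248.3] [0.591 0.169 0.004] 0.041
vise 0.9 [371.6, 174.4, 455.1, 224.8] [ 0.578 -0.172  0.078] 0.116
grease_tub 0.61 [371.0, 156.8, 399.1, 183.3] [ 0.668 -0.118  0.047] 0.054
scene {'fov_y': 51.28343086306636, 'cx': 279.13858554966254, 'cy': 205.84220856018823, 'position': array([1.17468661, 0.11081052, 1.0537845 ]), 'rotation': array([0.71743389, 0.20766813, 0.18101766, 0.63983995]), 'shot': 2}
spa
[... 716 characters left out ...]
_s': 0.8, 'q': array([-1.40401397e+00,  3.41986394e-01,  1.52411178e+00,  1.40483980e-05,
        1.27541233e+00, -1.45971133e-01]), 'qvel': array([ 6.68853937e-04,  7.71775161e-04,  1.27529619e-03,  4.20888519e-05,
       -1.21969332e-03, -1.38099391e-03]), 'joint_efforts': array([ 2.08433070e-03, -4.33511674e+01, -2.46259493e+01,  6.23892174e-05,
        1.50513296e-05, -1.22826353e-05]), 'ee_pos': array([ 0.16157314, -0.49952913,  0.23132446]), 'eef_rot': array([4.10012649e-05, 9.87798370e-01, 1.55738174e-01, 7.14709049e-06]), 'force': array([ 0.17912949, -0.29910384, -0.61193194]), 'torque': array([-0.0234863 , -0.02092299,  0.00317808]), 'grasp_force': 0.0, 'width': 0.08548097226313184}
```

View pics/top1.png

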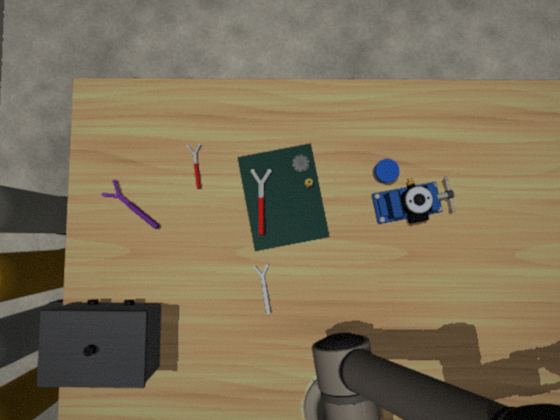

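View pics/scene1.png

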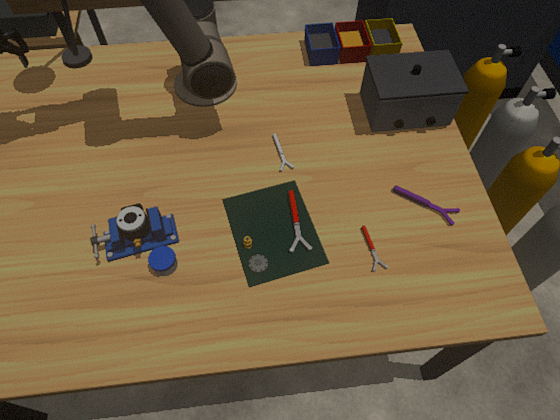

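Top view: candidates are the red spanner on the mat (262,200), a small red one (197,165), a white one (264,290) and a purple one (130,205). White and purple are excluded, and the one on the mat is the larger red. The ring is at (419,200) in the vise. I'll confirm in one enlarged crop and measure.

```bash
python3 - <<'E'
from h import *
rows=[]
for n,bs in(("top",[(225,140,90),(375,160,80)]),("scene",[(255,180,90),(92,180,80)])):
    d=np.load(n+"1.npz"); X,f=d["X"],d["f"].astype(int)
    r=(f[...,2]>110)&(f[...,1]<70)&(f[...,0]<70)
    q=X[r&(abs(X[...,0]-.58)<.12)&(abs(X[...,1]-.235)<.06)&(X[...,2]>.015)]
    (c,s,a)=cv2.minAreaRect((q[:,:2]*1e4).astype(np.float32)); print(n,"red",np.array(c)/1e4,np.array(s)/1e4,a,np.median(q[:,2]))
    m=q[:,:2].mean(0);_,_,V=np.linalg.svd(q[:,:2]-m,full_matrices=False);print(" pca",m,np.degrees(np.arctan2(V[0,1],V[0,0])))
    q=X[(X[...,2]>.105)&(X[...,2]<.12)&(abs(X[...,0]-.585)<.06)&(abs(X[...,1]+.185)<.06)]
    (c,R)=cv2.minEnclosingCircle((q[:,:2]*1e4).astype(np.float32)); print(" ring",np.array(c)/1e4,R/1e4,q.mean(0))
    sel=(X[...,2]>.1)&(X[...,2]<.12)&(np.hypot(X[...,0]-c[0]/1e4,X[...,1]-c[1]/1e4)<.036)
    for v,u in np.argwhere(sel&(f.sum(-1)<230)): print((u,v),X[v,u].round(4),f[v,u].sum(),end=";")
    print()
    rows.append(np.hstack([cv2.resize(d["f"][y:y+s,x:x+s],(400,300) if 0 else (300,300),interpolation=cv2.INTER_CUBIC) for x,y,s in bs]))
cv2.imwrite("pics/c1.png",np.vstack(rows))
E
```

```text
top red [0.52967583 0.22971021] [0.11702151 0.03856855] 18.312068939208984 0.02502874139272593
 pca [0.54011542 0.23342151] 2.4619186979960337
 ring [ 0.58119697 -0.18555758] 0.03557864685058594 [ 0.58130051 -0.18530318  0.11012016]
(np.int64(415), np.int64(186)) [ 0.6156 -0.1786  0.1081] 198;(np.int64(412), np.int64(187)) [ 0.6129 -0.1706  0.1084] 160;(np.int64(411), np.int64(188)) [ 0.6097 -0.1664  0.1128] 210;(np.int64(409), np.int64(189)) [ 0.6081 -0.1641  0.1036] 186;(np.int64(408), np.int64(190)) [ 0.6055 -0.1617  0.1028] 164;(np.int64(407), np.int64(191)) [ 0.6026 -0.1585  0.1043] 112;(np.int64(406), np.int64(192)) [ 0.6001 -0.1564  0.1024] 88;(np.int64(405), np.int64(193)) [ 0.5976 -0.1543  0.1005] 59;(np.int64(406), np.int64(193)) [ 0.5969 -0.1547  0.1075] 163;(np.int64(417), np.int64(194)) [ 0.594  -0.1824  0.1113] 189;(np.int64(418), np.int64(194)) [ 0.5945 -0.1865  0.107 ] 144;(np.int64(419), np.int64(194)) [ 0.5939 -0.1871  0.1127] 100;(np.int64(420), np.int64(194)) [ 0.5941 -0.1902  0.1114] 131;(np.int64(421), np.int64(194)) [ 0.5943 -0.1935  0.1096] 220;(np.int64(405),
[... 16671 characters left out ...]
 0.6113 -0.2069  0.1012] 160;(np.int64(125), np.int64(230)) [ 0.6146 -0.2005  0.1059] 210;(np.int64(126), np.int64(230)) [ 0.6134 -0.1989  0.1034] 223;(np.int64(132), np.int64(230)) [ 0.6147 -0.1844  0.1027] 172;(np.int64(133), np.int64(230)) [ 0.6153 -0.1818  0.1032] 170;(np.int64(134), np.int64(230)) [ 0.6138 -0.1802  0.1002] 142;(np.int64(135), np.int64(230)) [ 0.615  -0.1773  0.1018] 169;(np.int64(126), np.int64(231)) [ 0.6143 -0.1998  0.1   ] 117;(np.int64(128), np.int64(231)) [ 0.6156 -0.1944  0.1013] 140;(np.int64(129), np.int64(231)) [ 0.6162 -0.1918  0.1018] 108;(np.int64(130), np.int64(231)) [ 0.6163 -0.1895  0.1016] 150;(np.int64(133), np.int64(231)) [ 0.6169 -0.1823  0.1011] 119;
```

View pics/c1.png

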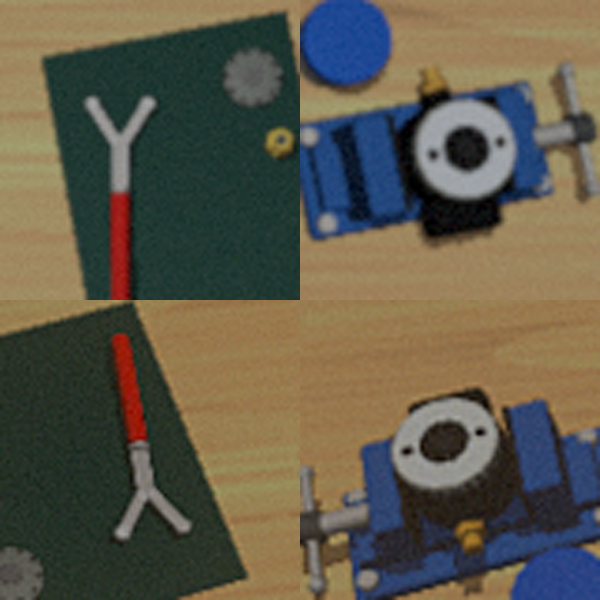

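The crop confirms it: the red spanner lies on the mat with its fork ahead, and the ring's holes are at about (410,201) and (428,197) in the top image. I'll start moving and refine the poses.

Request:
play_rows(
  series=[
    [1, -1, 0, 0.9],
    [1, -1, 0, 0.9],
    [1, -1, 0, 0.9],
    [1, -1, 0, 0],
    [1, -1, 0, 0],
    [1, -1, 0, 0],
    [1, -1, 0, 0],
    [1, -1, 0, 0],
    [1, -1, 0, 0],
    [1, -1, 0, 0],
  ],
  claw=-1,
  force=90,
)

```text
time_s: 2.05
ee_pos: [0.3433, -0.2833, 0.2314]
eef_rot: [0.0, 1.0, 0.015, 0.0]
force: [0.2, -0.4, 0.9]
width: 0.0856
grasp_force: 0.0
```

```bash
cat >> h.py <<'E'
from scipy.spatial.transform import Rotation as Q
def ray(p,u,v,z):
    h=420; f=h/2/np.tan(np.radians(p["fov_y"])/2); r=np.array(p["rotation"])
    R=Q.from_quat(np.r_[r[1:],r[0]]).as_matrix(); C=np.array(p["position"])
    u=np.asarray(u,float);v=np.asarray(v,float)
    d=np.stack([(u-p["cx"])/f,-(v-p["cy"])/f,-np.ones_like(u)],-1)@R.T
    return (C+d*((z-C[2])/d[...,2])[...,None])[...,:2]
def state():
    s=manip.observe(); q=s["eef_rot"]; M=Q.from_quat(np.r_[q[1:],q[0]]).as_matrix()
    return s,np.array(s["ee_pos"]),np.arctan2(M[1,0],M[0,0]),M
def go(x,y,z,yaw):
    s,P,w,M=state(); t=np.degrees(w)-yaw
    a=np.radians(yaw); d=np.array([x,y,z])-P
    print("at",P.round(4),"yaw",np.degrees(w).round(2),"tilt",M[2].round(3),"| turn",round(t/6,2),"then units x,y,z",((np.array([np.cos(a)*d[0]+np.sin(a)*d[1],np.sin(a)*d[0]-np.cos(a)*d[1],-d[2]]))/.02).round(2),"t",s["time_s"].__round__(2),"F",np.round(s["force"],1),"w",round(s["width"],4))
E
python3 - <<'E'
from h import *
for n in("top","scene"):
    p=manip.camera(n); f=p["frame"].astype(int); X=pts(p)
    near=(abs(X[...,0]-.58)<.15)&(abs(X[...,1]-.235)<.06)
    r=(f[...,2]>100)&(f[...,2]>2*f[...,1])&near
    v,u=np.nonzero(r); g=ray(p,u,v,.022)
    c,s,a=cv2.minAreaRect((g*1e4).astype(np.float32)); print(n,len(g),np.array(c)/1e4,np.array(s)/1e4,a,g.mean(0))
    k=g-g.mean(0);V=np.linalg.svd(k,full_matrices=False)[2][0];print(" yaw",np.degrees(np.arctan(V[1]/V[0])))
    st=(f.min(-1)>100)&near&(X[...,0]>.6)&(X[...,1]>.19); v,u=np.nonzero(st); g=ray(p,u,v,.017)
    g2=g[g[:,0]>g[:,0].max()-.008]; m=g2[:,1].mean()
    print(" steel",len(g),g.max(0),g.min(0),"tips",g2[g2[:,1]>m].mean(0),g2[g2[:,1]<m].mean(0))
    # holes: dark weighted centroids on ring
    for c in([.577,-.165],[.586,-.212]):
        vv,uu=np.mgrid[:420,:560]; G=ray(p,uu.ravel(),vv.ravel(),.110).reshape(420,560,2)
        d=np.hypot(G[...,0]-c[0],G[...,1]-c[1]); k=d<.008; I=f.sum(-1); wt=np.clip(np.percentile(I[k],70)-I,0,None)*k
        print(" hole",(G*wt[...,None]).sum((0,1))/wt.sum())
go(.5385,.232,.12,1.5)
E
```

```text
top 186 [0.53769438 0.23286191] [0.1027913  0.01430292] 0.554313063621521 [0.53828905 0.23419057]
 yaw 0.3993185986776807
 steel 201 [0.72636271 0.29319226] [0.60070272 0.20678725] tips [0.72613753 0.27394512] [0.72635467 0.2347873 ]
 hole [ 0.57627542 -0.165353  ]
 hole [ 0.58517998 -0.21150688]
scene 162 [0.5378627  0.23127241] [0.10348035 0.01416076] 0.6025859713554382 [0.53954771 0.23116642]
 yaw 1.0803821301741483
 steel 153 [0.67239401 0.26111754] [0.60132441 0.20443156] tips [0.66803859 0.25529855] [0.66905195 0.20873187]
 hole [ 0.57704799 -0.16629396]
 hole [ 0.58639804 -0.21283326]
at [ 0.3439 -0.2825  0.2314] yaw 1.88 tilt [ 0.001 -0.    -1.   ] | turn 0.06 then units x,y,z [ 10.4  -25.46   5.57] t 2.15 F [-0.3 -0.3  0.8] w 0.0861
```

Request:
play_rows(
  series=[
    [1, -1, 0, 0.2],
    [1, -1, 0, 0],
    [1, -1, 0, 0],
    [1, -1, 0, 0],
    [1, -1, 0, 0],
    [1, -1, 0, 0],
    [1, -1, 0, 0],
    [1, -1, 0, 0],
    [1, -1, 0, 0],
    [1, -1, 0, 0],
  ],
)

```text
time_s: 3.4
ee_pos: [0.541, -0.082, 0.2313]
eef_rot: [0.0, 1.0, 0.004, 0.0]
force: [0.8, 0.4, 0.1]
width: 0.0855
grasp_force: 0.0
```

Request:
play_rows(
  series=[
    [0, -1, 0.5, 0],
    [0, -1, 0.5, 0],
    [0, -1, 0.5, 0],
    [0, -1, 0.5, 0],
    [0, -1, 0.5, 0],
    [0, -1, 0.5, 0],
    [0, -1, 0.5, 0],
    [0, -1, 0.5, 0],
    [0, -1, 0.5, 0],
    [0, -1, 0.5, 0],
  ],
)

```text
time_s: 4.65
ee_pos: [0.5387, 0.1195, 0.1306]
eef_rot: [0.0, 1.0, 0.005, 0.0]
force: [-0.9, -0.5, 0.2]
width: 0.0857
grasp_force: 0.0
```

Request:
play_rows(
  series=[
    [0, -0.8, 0.2, 0],
    [0, -0.8, 0.2, 0],
    [0, -0.8, 0.2, 0],
    [0, -0.8, 0.2, 0],
    [0, -0.8, 0.2, 0],
    [0, -0.8, 0.2, 0],
    [0, -0.6, 0.2, 0],
    [0, -0.2, 0.2, 0],
    [0, 0, 0.2, 0],
    [0, 0, 0, 0],
  ],
)

```text
time_s: 5.9
ee_pos: [0.5375, 0.2297, 0.0949]
eef_rot: [0.0, 1.0, 0.004, -0.0]
force: [0.2, -0.0, 1.2]
width: 0.085
grasp_force: 0.0
```

```bash
python3 -c "
from h import *
go(.538,.232,.006,.7)"
```

```text
at [0.5375 0.2297 0.0949] yaw 0.5 tilt [-0.001  0.    -1.   ] | turn -0.03 then units x,y,z [ 0.03 -0.12  4.44] t 5.9 F [ 0.2 -0.   1.2] w 0.085
```

Request:
play_rows(
  series=[
    [0, -0.12, 0.7, 0],
    [0, 0, 0.7, 0],
    [0, 0, 0.7, 0],
    [0, 0, 0.7, 0],
    [0, 0, 0.6, 0],
    [0, 0, 0.5, 0],
    [0, 0, 0.3, 0],
    [0, 0, 0.2, 0],
    [0, 0, 0, 0],
    [0, 0, 0, 0],
  ],
)

```text
time_s: 7.15
ee_pos: [0.5379, 0.2326, 0.0076]
eef_rot: [-0.0, 1.0, 0.005, 0.0]
force: [0.4, -0.4, -0.7]
width: 0.0854
grasp_force: 0.0
```

Request:
play_rows(
  series=[
    [0, 0, 0, 0],
    [0, 0, 0, 0],
    [0, 0, 0, 0],
    [0, 0, 0, 0],
    [0, 0, 0, 0],
    [0, 0, 0, 0],
    [0, 0, 0, 0],
    [0, 0, 0, 0],
    [0, 0, 0, 0],
    [0, 0, 0, 0],
  ],
  claw=1,
  force=100,
)

```text
time_s: 8.4
ee_pos: [0.5377, 0.2326, 0.0076]
eef_rot: [-0.0, 1.0, 0.005, 0.0]
force: [-1.3, -0.2, 5.0]
width: 0.0137
grasp_force: 99.0
```

```bash
python3 -c "
from h import *
go(.45,-.215,.2,11.2)"
```

```text
at [0.5377 0.2326 0.0076] yaw 0.52 tilt [ 0. -0. -1.] | turn -1.78 then units x,y,z [-8.65 21.1  -9.62] t 8.4 F [-1.3 -0.2  5. ] w 0.0137
```

Request:
play_rows(
  series=[
    [0, 0, -0.3, 0],
    [0, 0, -0.7, 0],
    [0, 0, -1, 0],
    [0, 0, -1, 0],
    [0, 0, -1, 0],
    [0, 0, -1, 0],
    [0, 0, -1, 0],
    [0, 0, -1, 0],
    [0, 0, -1, 0],
    [0, 0.3, -0.2, 0],
  ],
)

```text
time_s: 9.65
ee_pos: [0.5382, 0.2268, 0.1731]
eef_rot: [-0.0, 1.0, 0.005, 0.002]
force: [-0.6, -0.0, -2.5]
width: 0.0138
grasp_force: 98.2
```

Request:
play_rows(
  series=[
    [-0.2, 0.7, 0, 0],
    [-0.2, 1, 0, 0],
    [-0.2, 1, 0, 0],
    [-0.2, 1, 0, 0],
    [-0.2, 1, 0, 0],
    [-0.2, 1, 0, 0],
    [-0.2, 1, 0, 0],
    [-0.2, 1, 0, 0],
    [-0.2, 1, 0, 0],
    [-0.2, 1, 0, 0],
  ],
)

```text
time_s: 10.9
ee_pos: [0.4991, 0.0309, 0.1714]
eef_rot: [0.0, 1.0, 0.005, 0.0]
force: [0.4, -0.4, -2.1]
width: 0.0135
grasp_force: 98.1
```

Request:
play_rows(
  series=[
    [-0.2, 1, 0, -0.2],
    [-0.2, 1, 0, -0.2],
    [-0.2, 1, 0, -0.2],
    [-0.2, 1, 0, -0.2],
    [-0.2, 1, 0, -0.2],
    [-0.2, 1, 0, -0.2],
    [-0.2, 1, 0, -0.2],
    [-0.2, 1, 0, -0.2],
    [-0.2, 1, 0, -0.2],
    [-0.2, 1, 0, 0],
  ],
)

```text
time_s: 12.15
ee_pos: [0.4799, -0.1718, 0.1714]
eef_rot: [0.0, 0.995, 0.098, 0.0]
force: [-0.5, -0.6, -2.5]
width: 0.0136
grasp_force: 98.1
```

```bash
python3 -c "
from h import *
go(.4537,-.2143,.135,11.2)"
```

```text
at [ 0.4799 -0.1718  0.1714] yaw 11.3 tilt [ 0.  0. -1.] | turn 0.02 then units x,y,z [-1.7   1.83  1.82] t 12.15 F [-0.5 -0.6 -2.5] w 0.0136
```

Request:
play_rows(
  series=[
    [-0.4, 0.4, 0, 0],
    [-0.4, 0.4, 0, 0],
    [-0.4, 0.4, 0.3, 0],
    [-0.3, 0.3, 0.4, 0],
    [-0.2, 0.2, 0.4, 0],
    [0, 0.13, 0.4, 0],
    [0, 0, 0.2, 0],
    [0, 0, 0.1, 0],
    [0, 0, 0, 0],
    [0, 0, 0, 0],
  ],
)

```text
time_s: 13.4
ee_pos: [0.4544, -0.213, 0.1355]
eef_rot: [0.0, 0.995, 0.099, 0.0]
force: [0.8, -0.1, -1.3]
width: 0.0137
grasp_force: 98.1
```

```bash
python3 - <<'E'
from h import *
rows=[]
go(.4537,-.2143,.135,11.2)
for n,(x,y,s) in(("top",(370,160,80)),("scene",(92,170,80))):
    p=manip.camera(n); np.savez(n+"2.npz",X=pts(p),**{k:v for k,v in p.items()})
    rows.append(cv2.resize(p["frame"][y:y+s,x:x+s],(400,400),interpolation=cv2.INTER_CUBIC))
cv2.imwrite("pics/c2.png",np.hstack(rows))
E
```

```text
at [ 0.4544 -0.213   0.1355] yaw 11.33 tilt [ 0.  0. -1.] | turn 0.02 then units x,y,z [-0.05  0.06  0.03] t 13.4 F [ 0.8 -0.1 -1.3] w 0.0137
```

View pics/c2.png

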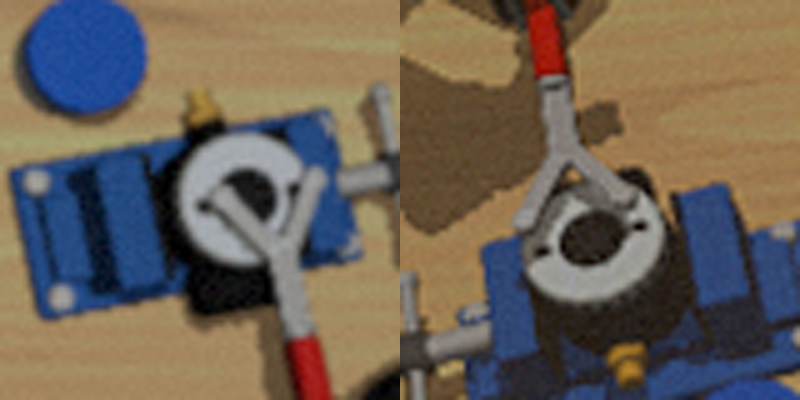

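Both views: the fork hangs about 20 mm above the ring, with tips near crop (222,193)/(316,175) in top and (528,218)/(630,195) in scene. I'll fit the fork outline against the holes.

```bash
cat > fit.py <<'E'
from h import *
from scipy.optimize import minimize
def seg(P,a,b,r):
    d=b-a; t=np.clip((P-a)@d/(d@d),0,1); return np.linalg.norm(P-a-t[:,None]*d,axis=1)-r
def fork(p,tcp,yaw):
    zt=tcp[2]-.0046; X=pts(p); m=X[...,2]>zt-.001
    vv,uu=np.mgrid[:420,:560]; G=ray(p,uu.ravel(),vv.ravel(),zt+.011)
    a=np.radians(yaw); L=(G-tcp[:2])@np.array([[np.cos(a),-np.sin(a)],[np.sin(a),np.cos(a)]])
    k=(L[:,0]>.075)&(L[:,0]<.16)&(abs(L[:,1])<.05); L=L[k]; m=m.ravel()[k]
    z=np.median(X.reshape(-1,3)[k][m][:,2])
    def cost(q):
        dx,dy,w,xj,r,rs=q*[.001,.001,np.radians(1),.1,.001,.001]
        c,s=np.cos(w),np.sin(w); P=(L-[dx,dy])@np.array([[c,-s],[s,c]])
        J=np.array([xj,0]); d=np.minimum(seg(P,J,np.array([.13,.024]),r),seg(P,J,np.array([.13,-.024]),r))
        d=np.minimum(d,seg(P,np.array([.04,0]),J,rs))
        e=np.clip(d/.001,-30,30); return np.mean(np.where(m,np.logaddexp(0,e),np.logaddexp(0,-e)))
    o=min((minimize(cost,[x,y,0,.95,6,6],method="Nelder-Mead",options=dict(maxiter=4000,xatol=1e-3,fatol=1e-6)) for x in(-3,3) for y in(-3,3)),key=lambda o:o.fun)
    q=o.x; w=np.radians(q[2]); c=np.array([np.cos(w)*130+q[0],np.sin(w)*130+q[1]])/1000
    C=tcp[:2]+np.array([np.cos(a)*c[0]-np.sin(a)*c[1],np.sin(a)*c[0]+np.cos(a)*c[1]])
    print("fit",q.round(2),"cost",round(o.fun,3),"ztop",z.round(4),"pins mid",C.round(4),"yaw",round(yaw+q[2],2)); return C,yaw+q[2]
E
python3 - <<'E'
from fit import *
s,P,w,M=state()
for n in("top","scene"):
    d=np.load(n+"2.npz"); p={k:d[k] for k in d.files}
    for k in("fov_y","cx","cy"): p[k]=float(p[k])
    print(n); fork(p,P,np.degrees(w))
E
```

```text
top
fit [2.51 1.53 0.   0.92 5.96 7.77] cost 0.104 ztop 0.1444 pins mid [ 0.5839 -0.1855] yaw 11.33
scene
fit [ 3.18 -0.49  0.    0.9   6.12  7.8 ] cost 0.121 ztop 0.1442 pins mid [ 0.585  -0.1874] yaw 11.33
```

```bash
sed -i 's/\[x,y,0,.95,6,6\]/[x,y,x*y\/6,.95,6,7]/' fit.py
python3 - <<'E'
from fit import *
s,P,w,M=state()
H={"top":([.57627542,-.165353],[.58517998,-.21150688]),"scene":([.57704799,-.16629396],[.58639804,-.21283326])}
for n in H:
    d=np.load(n+"2.npz"); p={k:d[k] for k in d.files}
    for k in("fov_y","cx","cy"): p[k]=float(p[k])
    C,y=fork(p,P,np.degrees(w)); a,b=map(np.array,H[n]); R=(a+b)/2-C; t=np.radians(np.degrees(w))
    print(n,"need mm tool x,y",1000*(np.cos(t)*R[0]+np.sin(t)*R[1]),1000*(np.sin(t)*R[0]-np.cos(t)*R[1]),"ring yaw",np.degrees(np.arctan2(-(a-b)[0],(a-b)[1])))
E
```

```text
fit [ 2.51  1.55 -0.01  0.92  5.96  7.77] cost 0.104 ztop 0.1444 pins mid [ 0.5839 -0.1855] yaw 11.32
top need mm tool x,y -3.7315251596465453 2.234162455977925 ring yaw 10.920017118355613
fit [ 3.19  0.1  -0.29  0.9   6.12  7.78] cost 0.121 ztop 0.1442 pins mid [ 0.585  -0.1874] yaw 11.04
scene need mm tool x,y -3.6583715752223633 1.4412059326559516 ring yaw 11.359867255689851
```

Request:
play_rows(
  series=[
    [-0.1, 0.05, 0, 0],
    [-0.085, 0.04, 0, 0],
    [0, 0, 0.2, 0],
    [0, 0, 0.3, 0],
    [0, 0, 0.25, 0],
    [0, 0, 0.2, 0],
    [0, 0, 0.1, 0],
    [0, 0, 0.1, 0],
    [0, 0, 0, 0],
    [0, 0, 0, 0],
  ],
)

```text
time_s: 14.75
ee_pos: [0.4511, -0.2155, 0.1124]
eef_rot: [0.0, 0.995, 0.099, 0.0]
force: [1.5, 0.7, -2.5]
width: 0.0135
grasp_force: 98.1
```

```bash
python3 - <<'E'
from fit import *
go(.4504,-.2154,.1066,11.3); s=manip.observe(); print(s["force"],s["torque"])
E
```

```text
at [ 0.4511 -0.2155  0.1124] yaw 11.33 tilt [ 0.  0. -1.] | turn 0.0 then units x,y,z [-0.03 -0.01  0.29] t 14.75 F [ 1.5  0.7 -2.5] w 0.0135
[ 1.48476703  0.70310997 -2.53127696] [ 0.10836701 -0.13005854  0.06784117]
```

Request:
play_rows(
  series=[
    [0, 0, 0.05, 0],
    [0, 0, 0.05, 0],
    [0, 0, 0.05, 0],
    [0, 0, 0.05, 0],
    [0, 0, 0.03, 0],
    [0, 0, 0.03, 0],
    [0, 0, 0.02, 0],
    [0, 0, 0, 0],
    [0, 0, 0, 0],
    [0, 0, 0, 0],
  ],
)

```text
time_s: 16.0
ee_pos: [0.4511, -0.2156, 0.1068]
eef_rot: [0.0, 0.995, 0.099, 0.0]
force: [3.5, 2.2, 0.3]
width: 0.0135
grasp_force: 98.4
```

```bash
python3 - <<'E'
from fit import *
go(.4504,-.2154,.1066,11.3); s=manip.observe(); print(s["force"],s["torque"])
for n in("top","scene"): fork(manip.camera(n),*(lambda t:(t[1],np.degrees(t[2])))(state()))
E
```

```text
at [ 0.4511 -0.2156  0.1068] yaw 11.32 tilt [ 0.  0. -1.] | turn 0.0 then units x,y,z [-0.03 -0.02  0.01] t 16.0 F [3.5 2.2 0.3] w 0.0135
[3.501502   2.17590901 0.27429422] [ 0.39598475 -0.84724839  0.17292542]
fit [-10.28  -5.93   4.54   2.46  13.18  10.23] cost 0.181 ztop 0.1111 pins mid [ 0.5672 -0.1879] yaw 15.86
fit [-7.2  -4.92  2.82  3.49 11.84 11.52] cost 0.2 ztop 0.111 pins mid [ 0.571  -0.1901] yaw 14.14
```

Request:
play_rows(
  series=[
    [0.02, -0.01, 0, 0],
    [0.02, 0, 0, 0],
    [0, 0, 0.02, 0],
    [0, 0, 0.01, 0],
    [0, 0, 0, 0],
    [0, 0, 0, 0],
    [0, 0, 0, 0],
    [0, 0, 0, 0],
    [0, 0, 0, 0],
    [0, 0, 0, 0],
  ],
)

```text
time_s: 17.35
ee_pos: [0.4516, -0.2151, 0.1061]
eef_rot: [-0.0, 0.995, 0.099, -0.0]
force: [-1.2, -0.2, 1.4]
width: 0.0135
grasp_force: 98.4
```

```bash
python3 - <<'E'
from fit import *
go(.4504,-.2154,.1066,11.3); s=manip.observe(); print(s["force"],s["torque"])
p=manip.camera("top");q=manip.camera("scene")
cv2.imwrite("pics/c3.png",np.hstack([cv2.resize(a["frame"][y:y+80,x:x+80],(400,400),interpolation=cv2.INTER_CUBIC) for a,x,y in((p,370,160),(q,92,170))]))
X=pts(p); C=np.array([.581,-.1885])
# fork top heights along arms
for a,n in((p,"t"),(q,"s")):
    X=pts(a); t=np.radians(11.3); L=(X[...,:2]-C)@np.array([[np.cos(t),-np.sin(t)],[np.sin(t),np.cos(t)]])
    for lo,hi in((-.075,-.055),(-.055,-.04),(-.036,-.02),(-.015,.004)):
        k=(L[...,0]>lo)&(L[...,0]<hi)&(abs(L[...,1])<.035)&(X[...,2]>.1); z=X[...,2][k]; print(n,lo,len(z),np.percentile(z,[50,75,90]).round(4) if len(z) else 0)
E
```

```text
at [ 0.4516 -0.2151  0.1061] yaw 11.32 tilt [-0. -0. -1.] | turn 0.0 then units x,y,z [-0.06  0.   -0.03] t 17.35 F [-1.2 -0.2  1.4] w 0.0135
[-1.16888279 -0.20436427  1.36181514] [0.00840614 0.09210824 0.02294614]
t -0.075 231 [0.4378 0.4491 0.455 ]
t -0.055 34 [0.1163 0.1175 0.118 ]
t -0.036 93 [0.1132 0.1162 0.1175]
t -0.015 179 [0.1118 0.1147 0.1171]
s -0.075 580 [0.4272 0.4416 0.4506]
s -0.055 25 [0.1154 0.1169 0.1179]
s -0.036 76 [0.1139 0.1156 0.1165]
s -0.015 189 [0.1114 0.1152 0.1167]
```

View pics/c3.png

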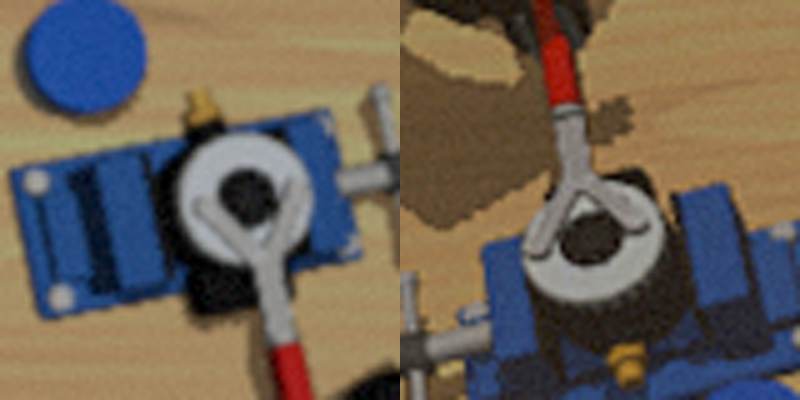

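Seated: the fork lies flat on the ring (fork top 6 mm above the face) with both ends over the holes. Gentle try anticlockwise, 5 degrees.

Request:
play_rows(
  series=[
    [0.001, 0.116, 0, -0.167],
    [0.001, 0.116, 0, -0.167],
    [0.001, 0.116, 0, -0.167],
    [0.001, 0.116, 0, -0.167],
    [0.001, 0.116, 0, -0.167],
    [0, 0, 0, 0],
    [0, 0, 0, 0],
    [0, 0, 0, 0],
    [0, 0, 0, 0],
    [0, 0, 0, 0],
  ],
)

```text
time_s: 18.7
ee_pos: [0.4549, -0.2263, 0.1062]
eef_rot: [-0.0, 0.99, 0.142, 0.001]
force: [4.0, 4.4, 0.6]
width: 0.0134
grasp_force: 98.3
```

```bash
cat >> h.py <<'E'
def tq(C=(.581,-.1885)):
    s,P,w,M=state(); F=np.array(s["force"]);T=np.array(s["torque"]); r=P[:2]-np.array(C)
    print("t",round(s["time_s"],2),"yaw",np.degrees(w).round(2),"R",np.linalg.norm(r).round(4),"dir",np.degrees(np.arctan2(-r[1],-r[0])).round(2),"F",F.round(2),"T",T.round(2),"ring torque on tool",(r[0]*F[1]-r[1]*F[0]+T[2]).round(3),"z",P[2].round(4))
E
python3 -c "
from h import *
tq()"
```

```text
t 18.7 yaw 16.35 R 0.1316 dir 16.69 F [3.97 4.39 0.63] T [ 0.69 -0.75  0.1 ] ring torque on tool -0.3 z 0.1062
```

Request:
play_rows(
  series=[
    [0.004, 0.116, 0, -0.167],
    [0.004, 0.116, 0, -0.167],
    [0.004, 0.116, 0, -0.167],
    [0, 0, 0, 0],
    [0, 0, 0, 0],
    [0, 0, 0, 0],
    [0, 0, 0, 0],
    [0, 0, 0, 0],
    [0, 0, 0, 0],
    [0, 0, 0, 0],
  ],
)

```text
time_s: 19.95
ee_pos: [0.457, -0.2326, 0.1061]
eef_rot: [-0.0, 0.986, 0.168, 0.0]
force: [3.3, 4.1, -0.2]
width: 0.0137
grasp_force: 98.3
```

```bash
python3 -c "
from h import *
tq()"
```

```text
t 19.95 yaw 19.36 R 0.1316 dir 19.6 F [ 3.31  4.05 -0.18] T [ 0.77 -0.62  0.09] ring torque on tool -0.267 z 0.1061
```

Request:
play_rows(
  series=[
    [0.003, 0.116, 0, -0.167],
    [0.003, 0.116, 0, -0.167],
    [0.003, 0.116, 0, -0.167],
    [0.003, 0.116, 0, -0.167],
    [0.003, 0.116, 0, -0.167],
    [0.003, 0.116, 0, -0.167],
    [0, 0, 0, 0],
    [0, 0, 0, 0],
    [0, 0, 0, 0],
    [0, 0, 0, 0],
  ],
)

```text
time_s: 21.2
ee_pos: [0.4623, -0.2452, 0.106]
eef_rot: [-0.0, 0.976, 0.22, 0.0]
force: [2.7, 3.6, 1.2]
width: 0.0135
grasp_force: 98.4
```

```bash
python3 -c "
from h import *
tq()
p=manip.camera('top');q=manip.camera('scene')
cv2.imwrite('pics/c4.png',np.hstack([cv2.resize(a['frame'][y:y+80,x:x+80],(400,400),interpolation=cv2.INTER_CUBIC) for a,x,y in((p,370,160),(q,92,170))]))
"
```

```text
t 21.2 yaw 25.37 R 0.1315 dir 25.56 F [2.7  3.6  1.15] T [ 0.84 -0.56  0.07] ring torque on tool -0.2 z 0.106
```

View pics/c4.png

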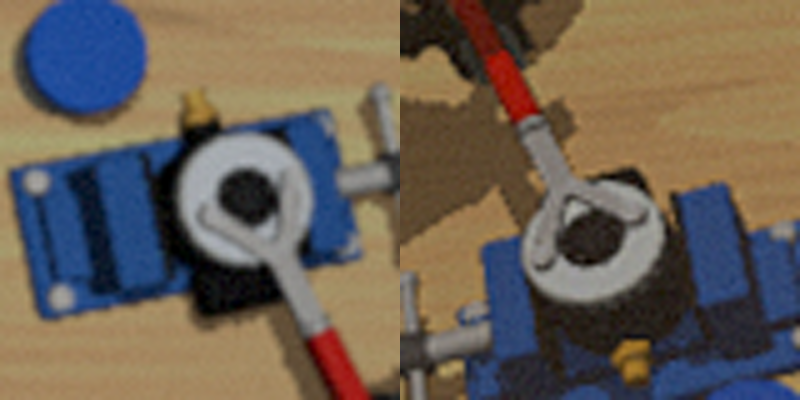

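The fork has swung 14 degrees with the torque staying low and the regulator body not twisting, so the ring gives anticlockwise (right-hand thread). I'll continue that way.

Request:
play_rows(
  series=[
    [0.006, 0.23, 0, -0.333],
    [0.006, 0.23, 0, -0.333],
    [0.006, 0.23, 0, -0.333],
    [0.006, 0.23, 0, -0.333],
    [0.006, 0.23, 0, -0.333],
    [0.006, 0.23, 0, -0.333],
    [0.006, 0.23, 0, -0.333],
    [0.006, 0.23, 0, -0.333],
    [0.006, 0.23, 0, -0.333],
    [0.006, 0.23, 0, -0.333],
  ],
)

```text
time_s: 22.55
ee_pos: [0.4887, -0.2819, 0.1058]
eef_rot: [-0.001, 0.922, 0.386, -0.0]
force: [1.2, 6.0, 1.4]
width: 0.0138
grasp_force: 98.5
```

Request:
play_rows(
  series=[
    [0, 0.07, 0, -0.1],
    [0, 0, 0, 0],
    [0, 0, 0, 0],
    [0, 0, 0, 0],
    [0, 0, 0, 0],
    [0, 0, 0, 0],
    [0, 0, 0, 0],
    [0, 0, 0, 0],
    [0, 0, 0, 0],
    [0, 0, 0, 0],
  ],
)

```text
time_s: 23.8
ee_pos: [0.4896, -0.2827, 0.1058]
eef_rot: [-0.001, 0.921, 0.39, -0.0]
force: [0.9, 5.7, 0.4]
width: 0.0137
grasp_force: 98.5
```

```bash
python3 -c "
from h import *
tq()"
```

```text
t 23.8 yaw 45.96 R 0.1313 dir 45.88 F [0.9  5.74 0.44] T [ 1.06 -0.37  0.08] ring torque on tool -0.362 z 0.1058
```

Request:
play_rows(
  series=[
    [0, -0.115, 0, 0.167],
    [0, -0.115, 0, 0.167],
    [0, -0.115, 0, 0.167],
    [0, -0.115, 0, 0.167],
    [0, -0.115, 0, 0.167],
    [0, 0, 0, 0],
    [0, 0, 0, 0],
    [0, 0, 0, 0],
    [0, 0, 0, 0],
    [0, 0, 0, 0],
  ],
)

```text
time_s: 25.05
ee_pos: [0.4819, -0.2755, 0.106]
eef_rot: [-0.0, 0.937, 0.35, -0.0]
force: [-0.4, 4.8, 0.1]
width: 0.0137
grasp_force: 98.5
```

```bash
python3 -c "
from h import *
tq()"
```

```text
t 25.05 yaw 40.93 R 0.1319 dir 41.3 F [-0.39  4.79  0.14] T [ 0.89 -0.03  0.46] ring torque on tool -0.048 z 0.106
```

Request:
play_rows(
  series=[
    [0.01, -0.015, 0, -0.05],
    [0.01, -0.015, 0, -0.05],
    [0, 0, 0, 0],
    [0, 0, 0, 0],
    [0, 0, 0, 0],
    [0, 0, 0, 0],
    [0, 0, 0, 0],
    [0, 0, 0, 0],
    [0, 0, 0, 0],
    [0, 0, 0, 0],
  ],
)

```text
time_s: 26.3
ee_pos: [0.482, -0.275, 0.1061]
eef_rot: [0.0, 0.935, 0.354, 0.0]
force: [0.2, -1.5, 1.1]
width: 0.0134
grasp_force: 98.4
```

```bash
python3 -c "
from h import *
tq()"
```

```text
t 26.3 yaw 41.52 R 0.1315 dir 41.14 F [ 0.23 -1.46  1.11] T [-0.09 -0.2  -0.14] ring torque on tool 0.027 z 0.1061
```

Unloaded. Lift out slowly, then look at the ring.

Request:
play_rows(
  series=[
    [0, 0, -0.05, 0],
    [0, 0, -0.1, 0],
    [0, 0, -0.15, 0],
    [0, 0, -0.2, 0],
    [0, 0, -0.3, 0],
    [0, 0, -0.5, 0],
    [0, 0, -0.8, 0],
    [0, 0, -0.8, 0],
    [-0.5, 0, -0.4, 0],
    [-0.5, 0, 0, 0],
  ],
)

```text
time_s: 27.55
ee_pos: [0.4666, -0.2889, 0.173]
eef_rot: [0.001, 0.935, 0.355, 0.0]
force: [-0.3, -0.1, -1.6]
width: 0.0134
grasp_force: 98.1
```

Request:
play_rows(
  series=[
    [-0.5, -0.7, 0, 0.4],
    [-0.3, -1, 0, 0.7],
    [0, -1, 0, 0.9],
    [0, -1, 0, 0.9],
    [0, -1, 0, 0.9],
    [0, -1, 0, 0.9],
    [0, -1, 0, 0.9],
    [0, -1, 0, 0.7],
    [0, -1, 0, 0.4],
    [0, -1, 0, 0.1],
  ],
)

```text
time_s: 28.8
ee_pos: [0.387, -0.122, 0.1717]
eef_rot: [-0.0, 1.0, 0.005, -0.001]
force: [1.1, 0.1, -2.2]
width: 0.0137
grasp_force: 98.1
```

```bash
python3 - <<'E'
from h import *
ims=[]
for n,(x,y) in(("top",(379,160)),("scene",(92,170))):
    p=manip.camera(n); f=p["frame"].astype(int)
    ims.append(cv2.resize(p["frame"][y:y+80,x:x+80],(400,400),interpolation=cv2.INTER_CUBIC))
    vv,uu=np.mgrid[:420,:560]; G=ray(p,uu.ravel(),vv.ravel(),.110).reshape(420,560,2); I=f.sum(-1)
    c0=np.array([.5812,-.189]) ; H=[]
    for sg in(1,-1):
        t=np.radians(41); c=c0+sg*.024*np.array([-np.sin(t),np.cos(t)])
        for _ in range(3):
            k=np.hypot(*(G-c).transpose(2,0,1))<.008; wt=np.clip(np.percentile(I[k],70)-I,0,None)*k; c=(G*wt[...,None]).sum((0,1))/wt.sum()
        H.append(c)
    d=H[0]-H[1]; print(n,H,np.linalg.norm(d),"yaw",np.degrees(np.arctan2(-d[0],d[1])))
cv2.imwrite("pics/c5.png",np.hstack(ims))
go(.538,.232,.06,.7)
E
```

```text
top [array([ 0.56719283, -0.17146463]), array([ 0.59579768, -0.20574965])] 0.04465086669121194 yaw 39.839081513294985
scene [array([ 0.56716661, -0.17178517]), array([ 0.59691946, -0.20746147])] 0.04645461382575595 yaw 39.826980837023335
at [ 0.3869 -0.1212  0.1717] yaw 0.78 tilt [-0.001 -0.001 -1.   ] | turn 0.01 then units x,y,z [  7.77 -17.57   5.58] t 28.9 F [ 0.  -0.1 -1.9] w 0.0138
```

View pics/c5.png

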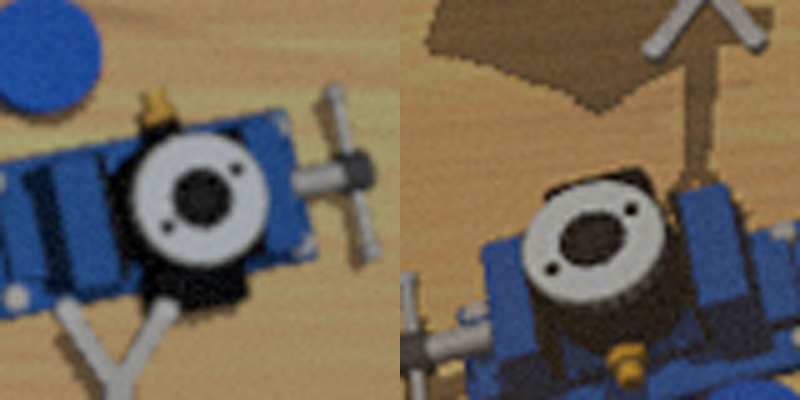

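The view shows the ring's holes turned from about 11° to 40°, so the ring has come about 29°, and the regulator is back at rest. Carry the spanner back to the mat.

Request:
play_rows(
  series=[
    [0.4, -0.9, 0, 0],
    [0.8, -1, 0, 0],
    [0.8, -1, 0, 0],
    [0.8, -1, 0, 0],
    [0.8, -1, 0, 0],
    [0.8, -1, 0, 0],
    [0.8, -1, 0, 0],
    [0.8, -1, 0, 0],
    [0.8, -1, 0, 0],
    [0.8, -1, 0, 0],
  ],
)

```text
time_s: 30.15
ee_pos: [0.538, 0.077, 0.1715]
eef_rot: [0.0, 1.0, 0.006, -0.0]
force: [0.1, -0.4, -1.8]
width: 0.0136
grasp_force: 98.2
```

Request:
play_rows(
  series=[
    [0.1, -1, 0, 0],
    [0.1, -1, 0, 0],
    [0, -1, 0.2, 0],
    [0, -1, 0.5, 0],
    [0, -1, 0.7, 0],
    [0, -1, 0.8, 0],
    [0, -1, 0.8, 0],
    [0, -0.6, 0.8, 0],
    [0, 0, 0.8, 0],
    [0, 0, 0.8, 0],
  ],
)

```text
time_s: 31.4
ee_pos: [0.5395, 0.2291, 0.0629]
eef_rot: [0.0, 1.0, 0.006, -0.0]
force: [0.1, 0.7, -1.6]
width: 0.0132
grasp_force: 98.2
```

```bash
python3 -c "
from h import *
go(.538,.232,.0078,.7)"
```

```text
at [0.5395 0.2291 0.0629] yaw 0.71 tilt [-0.  0. -1.] | turn 0.0 then units x,y,z [-0.07 -0.14  2.75] t 31.4 F [ 0.1  0.7 -1.6] w 0.0132
```

Request:
play_rows(
  series=[
    [0, -0.1, 0.6, 0],
    [0, 0, 0.6, 0],
    [0, 0, 0.5, 0],
    [0, 0, 0.4, 0],
    [0, 0, 0.3, 0],
    [0, 0, 0.15, 0],
    [0, 0, 0.1, 0],
    [0, 0, 0.05, 0],
    [0, 0, 0, 0],
    [0, 0, 0, 0],
  ],
)

```text
time_s: 32.65
ee_pos: [0.5396, 0.2316, 0.0102]
eef_rot: [-0.0, 1.0, 0.006, 0.0]
force: [-0.1, -0.7, -2.4]
width: 0.0138
grasp_force: 98.2
```

```bash
python3 -c "
from h import *
go(.538,.232,.0078,.7);print(manip.observe()['torque'])"
```

```text
at [0.5396 0.2316 0.0102] yaw 0.72 tilt [ 0. -0. -1.] | turn 0.0 then units x,y,z [-0.08 -0.02  0.12] t 32.65 F [-0.1 -0.7 -2.4] w 0.0138
[-0.01930035  0.09975672  0.04915158]
```

Request:
play_rows(
  series=[
    [0, 0, 0.04, 0],
    [0, 0, 0.04, 0],
    [0, 0, 0.04, 0],
    [0, 0, 0.02, 0],
    [0, 0, 0, 0],
    [0, 0, 0, 0],
    [0, 0, 0, 0],
    [0, 0, 0, 0],
    [0, 0, 0, 0],
    [0, 0, 0, 0],
  ],
)

```text
time_s: 33.9
ee_pos: [0.5395, 0.2316, 0.0077]
eef_rot: [0.0, 1.0, 0.006, 0.0]
force: [-3.6, -0.6, 5.3]
width: 0.0131
grasp_force: 99.1
```

```bash
python3 -c "
from h import *
go(.538,.232,.0078,.7);print(manip.observe()['torque'])"
```

```text
at [0.5395 0.2316 0.0077] yaw 0.72 tilt [ 0.  0. -1.] | turn 0.0 then units x,y,z [-0.08 -0.02 -0.01] t 33.9 F [-3.6 -0.6  5.3] w 0.0131
[-0.15794675  0.43249776  0.00908242]
```

Contact with the mat. Release and rise.

Request:
play_rows(
  series=[
    [0, 0, 0, 0],
    [0, 0, 0, 0],
    [0, 0, 0, 0],
    [0, 0, 0, 0],
    [0, 0, 0, 0],
    [0, 0, 0, 0],
    [0, 0, 0, 0],
    [0, 0, 0, 0],
    [0, 0, 0, 0],
    [0, 0, 0, 0],
  ],
  claw=-1,
)

```text
time_s: 35.15
ee_pos: [0.5395, 0.2316, 0.0073]
eef_rot: [0.0, 1.0, 0.006, 0.0]
force: [0.4, 0.0, 0.9]
width: 0.0855
grasp_force: 0.0
```

Request:
play_rows(
  series=[
    [0, 0, -0.3, 0],
    [0, 0, -0.6, 0],
    [0, 0, -0.9, 0],
    [0, 0, -1, 0],
    [0, 0, -1, 0],
    [0, 0, -1, 0],
    [0, 0, -1, 0],
    [0, 0, -1, 0],
    [-1, 0, -1, 0],
    [-1, 0, -1, 0],
  ],
)

```text
time_s: 36.4
ee_pos: [0.4991, 0.231, 0.1853]
eef_rot: [-0.0, 1.0, 0.006, 0.001]
force: [0.4, 0.0, -1.1]
width: 0.0858
grasp_force: 0.0
```

Request:
play_rows(
  series=[
    [-1, 0, 0, 0],
    [-1, 0, 0, 0],
    [-1, 0, 0, 0],
    [-1, 0, 0, 0],
    [-0.5, 0, 0, 0],
    [0, 0, 0, 0],
    [0, 0, 0, 0],
    [0, 0, 0, 0],
    [0, 0, 0, 0],
    [0, 0, 0, 0],
  ],
)

```text
time_s: 37.65
ee_pos: [0.4096, 0.2299, 0.1831]
eef_rot: [0.0, 1.0, 0.006, -0.0]
force: [-0.3, 0.5, 0.2]
width: 0.0854
grasp_force: 0.0
```

```bash
python3 - <<'E'
from h import *
ims=[]
for n,(x,y,s) in(("top",(235,130,120)),("scene",(215,170,120))):
    p=manip.camera(n); X=pts(p)
    for o in("spanner_grip","purge_cover","inlet_fitting","grease_tub"):
        for m in manip.masks_of(p,o)[:1]:
            q=X[m["pixels"]]; print(n,o,round(m["confidence"],2),np.median(q,0).round(3),np.percentile(q[:,2],95).round(3))
    ims.append(cv2.resize(p["frame"][y:y+s,x:x+s],(400,400),interpolation=cv2.INTER_CUBIC))
cv2.imwrite("pics/c6.png",np.hstack(ims))
E
```

```text
top spanner_grip 0.96 [0.568 0.61  0.017] 0.025
top purge_cover 0.58 [0.695 0.12  0.013] 0.018
top inlet_fitting 0.49 [0.634 0.099 0.038] 0.042
top grease_tub 0.62 [ 0.666 -0.116  0.048] 0.052
scene spanner_grip 0.76 [0.593 0.231 0.02 ] 0.027
scene purge_cover 0.78 [0.697 0.118 0.013] 0.017
scene inlet_fitting 0.53 [0.642 0.096 0.034] 0.04
scene grease_tub 0.68 [ 0.677 -0.119  0.047] 0.051
```

View pics/c6.png

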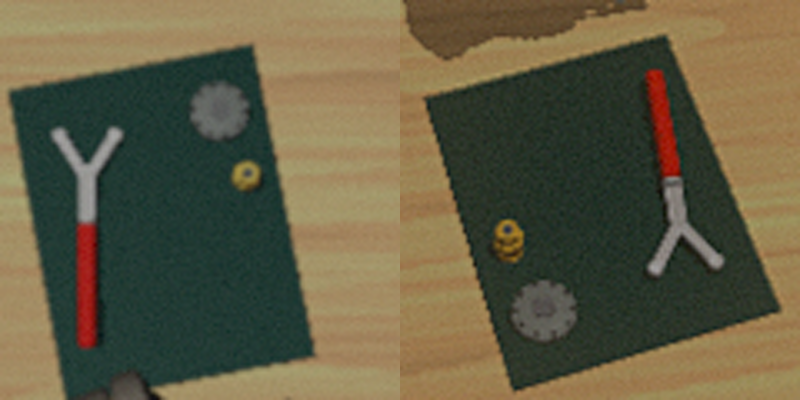

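The spanner lies flat on the mat with its pins down, and the purge cover (220,110), brass fitting (247,176) and tub are where they were. Handing in.

```bash
python3 -c "
from bench import manip
print(manip.finish_job())"
```

```text
the job is handed in; nothing more can be done
None
```

The ring gave anticlockwise (right-hand thread) on the first gentle try and was slackened by about 29° as measured in the pictures, with the regulator back at rest; the spanner is flat on the mat, pins down, the other parts are untouched, and the job is handed in.

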